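# Restart the analyser under its push-latch flap

### The job

Restart the analyser: press its push-latch flap once so that it pops open, press the green button underneath all the way down, then press the flap down again until it latches shut and stays shut when you let go. Use fingertip pushes only, and leave the vial, rack and the other things where they stand.

Things in the scene. Friction and masses are not known exactly. Their poses are not given: they have to be found in the camera images.
- console: white control unit of a lab analyser, fixed to the table: a box 200 (its x) x 260 (its y) x 100 mm high; origin at the centre of its underside, z up. In its flat top is a recess closed by the flap. Three small lamps (red, yellow, green) on it do nothing
- flap (a joint): angle of the flap, rad: 0 latched shut and level, about 1.3 popped open at rest (spring-held, yields to 1.57), -0.12 pushed in to its stop. Push latch: from shut, pressing in past -0.075 and letting go makes it swing open by itself within 1.5 s. From open, pressing it down to -0.1 or the stop and letting go leaves it latched at 0; let go sooner, it swings open. Each full press toggles it
- flap_pad (a point): teal dot to press on the flap's outer (top) face, mid-width, 42 mm from the hinge axis; moves with the flap. Shut, it is 110 mm above the table; at the flap's stop 5 mm lower. Force needed there: 4 to 5 N to pop the flap (firm at the stop); to shut it, almost none at first, 3 to 8 N over the last 15 mm as the latch engages
- flap_edge (a point): middle of the flap's free edge at its outer face; moves with the flap. The flap is a grey plate 60 (hinge to free edge) x 110 x 8 mm with a teal stripe along this edge; shut, its top is 10 mm above the console's top. Open, this edge is about 59 mm above and 12 mm in front (console -x) of the hinge, the outer face leaning back
- flap_hinge (a point): middle of the flap's hinge axis, fixed on the console 106 mm above the table, at console x +30 mm, y 0; axes as the console's. The hinge runs along the console's y; the shut flap reaches from here towards console -x
- restart (a joint): travel of the green button in m: 0 = out, 0.004 = fully down; a spring pushes it back, about 4 N when fully down. It can be reached only with the flap open
- restart_top (a point): centre of the top of the green button, a disc 20 mm across, in the recess 47 mm in front (console -x) of the hinge axis, 4.5 mm below the console's top. Pushed straight down. The recess is 78 x 114 mm; the button's rim is 15 mm from its front wall (console -x). Beside the open flap a hand pointing down fits best with its broad side along the hinge
- vial: small amber jar with a blue lid, 28 mm across, 45 mm high, standing loose on the console's top beside the flap; origin at its base
- tube_rack: blue rack 60 x 150 mm with capped sample tubes, 88 mm high, loose on the table; origin under its centre
- tip_box: clear box of pipette tips, 85 x 120 x 63 mm, loose on the table; origin under its centre
- reagent: white bottle with a red cap, 60 mm across, 120 mm high, loose on the table; origin at its base
- beaker: glass cup, 64 mm across, 70 mm high, loose on the table; origin at its base
- pipette: hand pipette lying on the table, about 190 mm long, 26 mm high; origin near its middle, at the table

How it is judged:
By the outcome, as a careful person would: the job done as asked, in the order asked, and still so for the second after the job is handed in, with the robot touching nothing.
It also fails if it takes over 42 s, if anything falls off the work surface, if the arm or the gripper's body presses on something with over 40 N, if the wrist force passes 120 N, or if a joint passes its speed limit or range.

### The arm

A 6-joint arm with a two-finger parallel gripper is mounted at the origin on the work surface. World frame = base frame: x ahead of the robot, y to its left, z up, the work surface at z = 0. Lengths are in m, angles in rad, forces in N, time in s.
With the tool pointing down it reaches from about 0.3 to 0.875 m from the base axis. Payload 6.4 kg.
Tool frame: the origin (TCP) lies midway between the tips of the shut fingers; the grasp point (between the pads) lies 19 mm behind it; z points along the fingers, y is the direction in which the jaws open and shut (so a half turn about z gives the same grasp; the last joint's range is limited). The gripper opens to 85 mm and grips with 20 to 120 N. Pads are 22 mm wide; open, the fingers measure 114 mm over their backs; the gripper's body (76 mm by 85 mm) begins 54 mm behind the grasp point. The pads swing forward as they close: fully open they stand 13 mm farther back than shut.
Start: joints at [-1.379, 0.181, 1.607, -0, 1.354, -0.206], TCP at [0.223, -0.53, 0.21] pointing down, gripper open.
Joint ranges: [-2.99, 2.99], [-0.89, 2.07], [0.3, 2.58], [-1.14, 4.28], [0, 2.63], [-3.12, 3.12]. Speed limits (rad/s): [2.57, 2.57, 3.01, 3.14, 3.14, 3.14].

### API

Orientations are given as a unit quaternion [w, x, y, z].
In Python, from bench import ctrl gives the robot as it stands. The module is installed in compiled form; this text tells all that it offers.
- The arm moves only by the tool arm_command, never from a script. Its argument "plan" is one flat list of numbers, 4 for each row, row after row: the shift along the tool's x, y, z in mm, then the turn about the tool's z in rad. A call has 1 to 20 rows; each row shifts and turns the commanded pose from where the row before left it, along the tool's axes as they then stand; what a row does not reach is not made up. A row lasts 1/10 s, in which the tool goes at most 50 mm and 8.59 degrees, less where a joint would pass 70% of its speed; a pose out of reach is approached as far as the arm can. A call is refused whole if a number of a shift passes 50 or a number of a turn 0.15, either way. A call with a gripper value outside its range is refused whole. "grip" is the opening, from 0 (shut) to 1 (fully open), set as the call begins (left out, the last holds). The fingers move at their own pace and stop on an object; the grip force is fixed at half the most. Time passes only in rows, so rows that do not move let the fingers close. It gives the time, the measured TCP pose, the force and the opening at its end, in the units of the state.
- ctrl.get_obs(): the state, without advancing time (a new reading comes with each control period).
- ctrl.camera(name): name is "scene" or "top"; returns a dict with "color" (384x512x3 uint8, red, green, blue), "camera_matrix" (3x3 intrinsics, pixels), "eye" and "attitude" of the camera in the world. Camera axes: x right, y up, looking along -z (the intrinsics and any distortion apply to the point x, -y, -z); pixel columns grow to the right and rows downward; lengths in m; the calibration is good to about 2 mm. A picture is of the moment at which its call begins. There is no depth.
- ctrl.hand_in(): hands the job in, once; it reports no verdict.
The state is a dict: "time_s": time; "q": joint angles; "dq": joint speeds; "joint_efforts": joint torques, N m; "eef_pos": TCP position; "eef_rot": TCP orientation; "wrist_force": force on the tool from outside, world axes, zero at the start; "torque": the same for the moment, N m; "opening": opening from 0.0 (shut) to 1.0 (fully open).
Only numpy, scipy, OpenCV 4.12 (cv2) and the standard library are available. Lean on these libraries where they do the work, as an engineer would, in place of code of your own. Each camera call takes 0.05 s, during which the arm holds its last target. There are 200 camera calls.

## Working session

There is one attempt and no reset: what is moved stays moved. The work goes in short steps, Python scripts to look and compute and a tool call to move; the robot and the scene stay as the last step left them, time stands still between calls to the robot, and variables do not carry over. Pictures are saved under pics/ and viewed, about 8 in all and at most 12, crops included, and the job is handed in when it is done.

Besides the shell and the picture viewer there is one more tool, called after ">>>" by a JSON object that holds its "method" and its "body", one argument or row to a line. arm_command: Moves the arm, as the interface text tells. Its arguments: {"type":"object","properties":{"plan":{"type":"array","items":{"type":"number"}},"grip":{"type":"number"}},"required":["plan"]}

```bash
mkdir -p pics
cat > h.py <<'E'
import numpy as np, cv2
from scipy.spatial.transform import Rotation as R
from bench import ctrl
def rot(q):
    q=np.array(q,float)
    return q if q.ndim==2 else R.from_quat([q[1],q[2],q[3],q[0]]).as_matrix()
def shot(n,f):
    c=ctrl.camera(n); cv2.imwrite('pics/'+f,c['color'][:,:,::-1]); return c
def ray(c,uv,z):
    K=np.array(c['camera_matrix']); A=rot(c['attitude']); e=np.array(c['eye'])
    p=cv2.undistortPoints(np.array([[uv]],float),K,np.array(c.get('distortion',np.zeros(5)),float))[0,0]
    d=A@np.array([p[0],-p[1],-1]); return e+d*(z-e[2])/d[2]
def proj(c,P):
    K=np.array(c['camera_matrix']); v=rot(c['attitude']).T@(np.array(P)-c['eye'])
    return (K@np.array([v[0],-v[1],-v[2]]))[:2]/-v[2]
E
python3 - <<'E'
from h import *
o=ctrl.get_obs(); print({k:np.round(v,3).tolist() for k,v in o.items()})
a=shot('scene','s0.png'); b=shot('top','t0.png')
for c in(a,b): print({k:np.round(v,3).tolist() for k,v in c.items() if k!='color'})
E
```

```text
{'time_s': 0.0, 'q': [-1.379, 0.182, 1.608, -0.0, 1.354, -0.206], 'dq': [0.0, -0.001, -0.0, -0.001, -0.001, 0.0], 'joint_efforts': [-0.0, -44.488, -35.134, -0.0, 0.009, 0.0], 'eef_pos': [0.223, -0.529, 0.209], 'eef_rot': [-0.001, 0.98, 0.198, 0.0], 'wrist_force': [-0.257, -0.209, -0.364], 'torque': [-0.012, -0.009, 0.044], 'opening': 1.0}
{'camera_matrix': [[445.034, 0.0, 261.555], [0.0, 445.034, 191.233], [0.0, 0.0, 1.0]], 'eye': [1.235, 0.172, 0.864], 'attitude': [0.589, 0.209, 0.26, 0.736]}
{'camera_matrix': [[392.337, 0.0, 254.516], [0.0, 392.337, 188.528], [0.0, 0.0, 1.0]], 'eye': [0.506, 0.032, 0.886], 'attitude': [-0.696, -0.047, 0.069, 0.713]}
```

```bash
python3 -c "
import cv2,numpy as np
t=cv2.imread('pics/t0.png');cv2.imwrite('pics/t0b.png',cv2.resize(t,(768,576)))"
```

```text
(no output)
```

View pics/t0b.png

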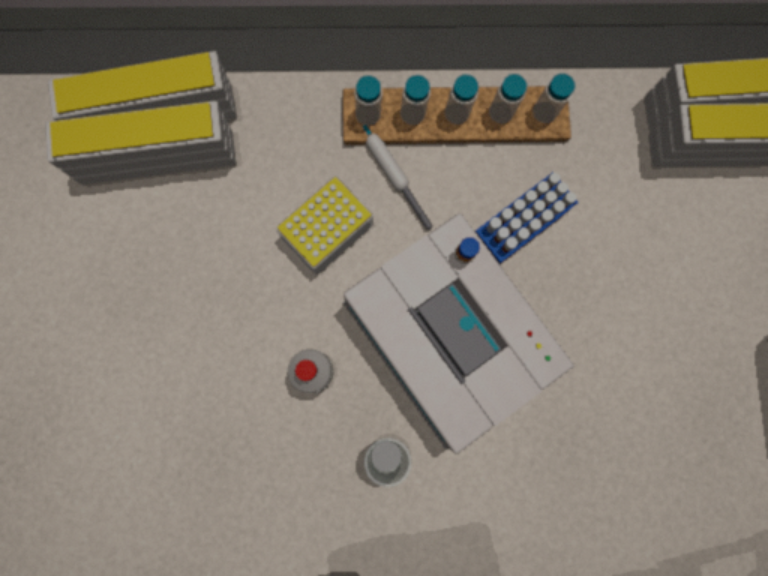

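View pics/s0.png

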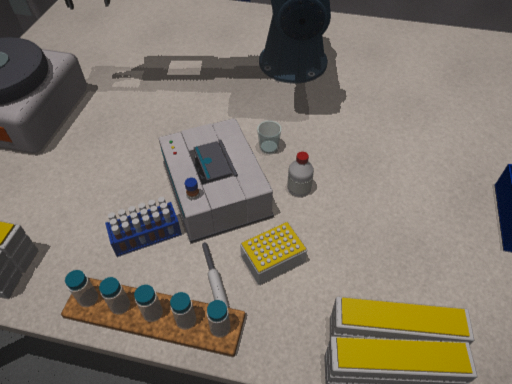

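The top view (1.5x scale) shows the console's top corners near (458,217), (347,297), (457,450) and (572,366). The teal dot is at about (467,324), with the stripe on its right. The vial is at (468,250). The scene view agrees, and the flap is shut.

```bash
cat >> h.py <<'E'
def teal(c,roi):
    h=cv2.cvtColor(c['color'],cv2.COLOR_RGB2HSV); m=cv2.inRange(h,(80,110,60),(100,255,255))
    x0,y0,x1,y1=roi; k=np.zeros_like(m); k[y0:y1,x0:x1]=m[y0:y1,x0:x1]
    return k
E
python3 - <<'E'
from h import *
c=ctrl.camera('top')
for uv in [(458,217),(347,297),(457,450),(572,366)]: print('corner',ray(c,np.array(uv)/1.5,.1).round(3))
k=teal(c,(270,180,345,250))
ys,xs=np.nonzero(k); P=np.array([ray(c,(x,y),.110)[:2] for x,y in zip(xs,ys)])
import sys
# opened mask by ellipse isolates dot
o=cv2.morphologyEx(k,cv2.MORPH_OPEN,cv2.getStructuringElement(cv2.MORPH_ELLIPSE,(5,5)))
n,l,s,ce=cv2.connectedComponentsWithStats(o); print(s,ce)
for y in range(185,240): 
    r=''.join('#' if v else '.' for v in k[y,295:340]); 
    if '#' in r: print(y,r)
s=ctrl.camera('scene'); k=teal(s,(185,135,240,190)); ys,xs=np.nonzero(k)
for y in range(135,190): 
    r=''.join('#' if v else '.' for v in k[y,185:240]); 
    if '#' in r: print(y,r)
E
```

```text
corner [ 0.727 -0.102  0.1  ]
corner [0.618 0.054 0.1  ]
corner [ 0.415 -0.086  0.1  ]
corner [ 0.519 -0.245  0.1  ]
[[     0      0    512    384 196525]
 [   307    210     11     11     83]] [[255.47621931 191.49021753]
 [311.80722892 214.6626506 ]]
191 ......#......................................
192 .....###.....................................
193 ......###....................................
194 .......###...................................
195 .......###...................................
196 ........###..................................
197 .........###.................................
198 .........####................................
199 ..........###................................
200 ...........###...............................
201 ............###..............................
202 ............###..............................
203 .............###.............................
204 ..............###............................
205 ...............###...........................
206 ...............###...........................
207 ................###........................
[... 2462 characters left out ...]
...###..................................
167 ..................###..................................
168 ...................###.................................
169 ...................###.................................
170 ...................###.................................
171 ....................###................................
172 ....................###................................
173 .....................###...............................
174 .....................###...............................
175 .....................####..............................
176 ......................###..............................
177 ......................###..............................
```

Run:
```python
from h import *
c=ctrl.camera('top'); s=ctrl.camera('scene')
a=ray(c,(301,191),.11); b=ray(c,(331,233.2),.11); d=ray(c,(311.3,215),.11)
print(a,b,d,'len',np.linalg.norm(a-b))
print('scene', ray(s,(196,147),.11),ray(s,(208.5,177),.11),ray(s,(207.5,160),.11))
u=(a-b)/np.linalg.norm(a-b); x=-np.array([-u[1],u[0],0]); 
if x@(d-a)<0:x=-x
print('y axis along stripe',u,'console x',x,'yaw',np.arctan2(x[1],x[0]), 'dot from stripe',(d-a)@x,'mid',(d-a)@u)
o=ctrl.get_obs(); print(rot(o['eef_rot']))
# vial
h=cv2.cvtColor(c['color'],cv2.COLOR_RGB2HSV); m=cv2.inRange(h,(105,120,40),(125,255,255)); m[:, :300]=0;m[:155]=0;m[178:]=0;m[:,322:]=0
ys,xs=np.nonzero(m); v=ray(c,(xs.mean(),ys.mean()),.145); print('vial',v,len(xs))
```

```text
[ 0.62810027 -0.08660043  0.11      ] [ 0.54230234 -0.14240929  0.11      ] [ 0.57928222 -0.10501831  0.11      ] len 0.10235191317634616
scene [ 0.54161565 -0.14100579  0.11      ] [ 0.62511828 -0.08466637  0.11      ] [ 0.57587222 -0.10209413  0.11      ]
y axis along stripe [0.83826406 0.54526449 0.        ] console x [-0.54526449  0.83826406  0.        ] yaw 2.147500931898223 dot from stripe 0.011179705464090767 mid -0.050965037128335375
[[ 9.21912293e-01  3.87398642e-01 -1.24750041e-04]
 [ 3.87398642e-01 -9.21912096e-01  6.16477076e-04]
 [ 1.23813811e-04 -6.16665792e-04 -9.99999802e-01]]
vial [ 0.67475912 -0.10666526  0.145     ] 145
```

Both views put the pad at about (0.578, -0.104) with console yaw near 2.16 rad. This fits the console's corner centre. I'll move above the pad with the fingers shut, then turn.

>>> {"method": "arm_command", "body": {
  "plan": [24.6,-12.8,0,0,24.6,-12.8,0,0,24.6,-12.8,0,0,24.6,-12.8,0,0,24.6,-12.8,0,0,24.6,-12.8,0,0,24.6,-12.8,0,0,24.6,-12.8,0,0,24.6,-12.8,0,0,24.6,-12.8,0,0,24.6,-12.8,0,0,24.6,-12.8,0,0,24.6,-12.8,0,0,24.6,-12.8,0,0,24.6,-12.8,0,0,24.6,-12.8,0,0,24.6,-12.8,0,0,24.6,-12.8,0,0,24.6,-12.8,0,0,24.6,-12.8,0,0],
  "grip": 0
}}

```text
time_s: 2.3
eef_pos: [0.5778, -0.1025, 0.2098]
eef_rot: [0.0, 0.98, 0.198, -0.0]
wrist_force: [0.2, 0.2, 0.5]
opening: -0.005
```

>>> {"method": "arm_command", "body": {
  "plan": [0,0,0,-0.147,0,0,0,-0.147,0,0,0,-0.147,0,0,0,-0.147,0,0,0,-0.147,0,0,0,-0.147,0,0,0,-0.147,0,0,0,-0.147,0,0,0,-0.147,0,0,0,-0.147,0,0,0,-0.147,0,0,0,-0.147,0,0,0,0,0,0,0,0]
}}

```text
time_s: 3.7
eef_pos: [0.5771, -0.1035, 0.2098]
eef_rot: [-0.0, 0.472, 0.881, -0.0]
wrist_force: [0.6, 0.2, 0.4]
opening: -0.003
```

```bash
cat >> h.py <<'E'
CX=np.array([-.5563,.8310,0]); CY=np.array([-.8310,-.5563,0]); PAD=np.array([.578,-.1035,.110]); H=PAD+.042*CX-[0,0,.004]
def st(tgt=None):
    o=ctrl.get_obs(); A=rot(o['eef_rot']); p=np.array(o['eef_pos'])
    print('t',round(o['time_s'],2),'pos',p.round(4),'F',np.round(o['wrist_force'],1),'open',round(o['opening'],2),'q',np.round(o['q'],2))
    print('tool x,y in console:',[(round(float(A[:,i]@CX),3),round(float(A[:,i]@CY),3)) for i in(0,1)],'rel hinge (cx,cy,z):',((p-H)@CX*1e3).round(1),((p-H)@CY*1e3).round(1),((p-H)[2]*1e3).round(1))
    if tgt is not None: print('tool shift mm',(A.T@(np.array(tgt)-p)*1e3).round(1))
E
python3 - <<'E'
from h import *
st(PAD)
c=shot('scene','s1.png'); cv2.imwrite('pics/s1b.png',cv2.resize(c['color'][60:260,100:330,::-1],None,fx=3,fy=3,interpolation=cv2.INTER_CUBIC)[:600])
E
```

```text
t 3.7 pos [ 0.5771 -0.1035  0.2098] F [0.6 0.2 0.4] open -0.0 q [-0.38  0.21  1.58 -0.    1.36 -0.97]
tool x,y in console: [(1.0, -0.003), (-0.003, -1.0)] rel hinge (cx,cy,z): -41.5 0.7 103.8
tool shift mm [-0.5  0.7 99.8]
```

View pics/s1b.png

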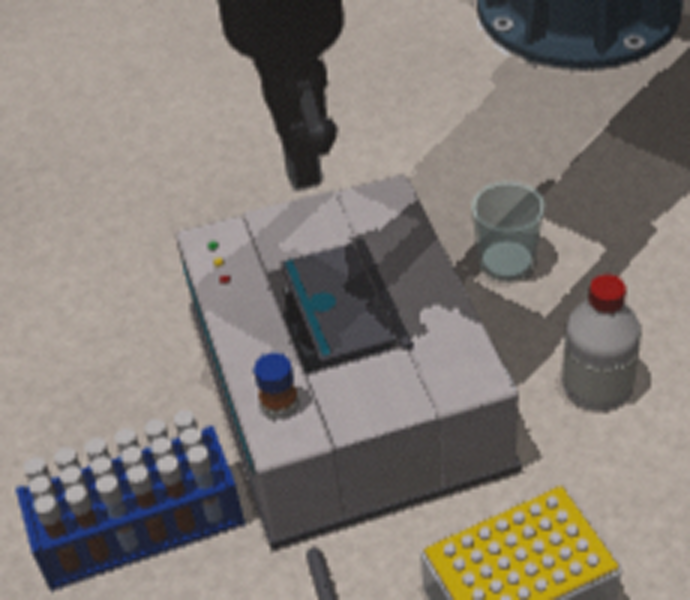

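Picture: the shut fingers (tip at about crop (303,185)) hover over the console. The flap is shut, the teal dot is at (320,300), and the vial is clear to the front left. I'll go down to just above the flap and feel for contact.

Run:
```python
from h import *
c=ctrl.camera('scene'); print(proj(c,[.5771,-.1035,.2098]),'seen ~',201,121.7)
```

```text
[202.39909476 128.33134319] seen ~ 201 121.7
```

>>> {"method": "arm_command", "body": {
  "plan": [0,0,25,0,0,0,25,0,0,0,25,0,0,0,12,0,0,0,6,0,0,0,4,0,0,0,0,0]
}}

```text
time_s: 4.5
eef_pos: [0.5776, -0.1037, 0.1134]
eef_rot: [0.0, 0.471, 0.882, 0.0]
wrist_force: [-0.6, 1.2, -0.0]
opening: -0.003
```

>>> {"method": "arm_command", "body": {
  "plan": [0,0,2,0,0,0,2,0,0,0,0,0]
}}

```text
time_s: 4.8
eef_pos: [0.5773, -0.1035, 0.1091]
eef_rot: [0.0, 0.471, 0.882, 0.0]
wrist_force: [-0.2, -0.2, 0.5]
opening: -0.002
```

>>> {"method": "arm_command", "body": {
  "plan": [0,0,1,0,0,0,1,0,0,0,0,0]
}}

```text
time_s: 5.1
eef_pos: [0.5771, -0.1035, 0.1068]
eef_rot: [-0.0, 0.471, 0.882, 0.0]
wrist_force: [-0.1, -0.3, -0.7]
opening: 0.003
```

>>> {"method": "arm_command", "body": {
  "plan": [0,0,1,0,0,0,1,0,0,0,0,0]
}}

```text
time_s: 5.4
eef_pos: [0.577, -0.1034, 0.1046]
eef_rot: [-0.0, 0.471, 0.882, -0.0]
wrist_force: [-0.1, -0.5, -0.4]
opening: 0.0
```

>>> {"method": "arm_command", "body": {
  "plan": [0,0,1,0,0,0,1,0,0,0,0,0]
}}

```text
time_s: 5.7
eef_pos: [0.5771, -0.1035, 0.1027]
eef_rot: [-0.0, 0.471, 0.882, -0.0]
wrist_force: [-0.3, -1.1, 0.1]
opening: 0.001
```

Run:
```python
from h import *
st(PAD)
c=shot('scene','s2.png'); cv2.imwrite('pics/s2b.png',cv2.resize(c['color'][100:220,130:290,::-1],None,fx=5,fy=5,interpolation=cv2.INTER_CUBIC)[:600])
```

```text
t 5.7 pos [ 0.5771 -0.1035  0.1027] F [-0.3 -1.1  0.1] open 0.0 q [-0.38  0.32  1.67 -0.    1.15 -0.97]
tool x,y in console: [(1.0, 0.001), (0.001, -1.0)] rel hinge (cx,cy,z): -41.4 0.8 -3.3
tool shift mm [-0.6  0.8 -7.3]
```

View pics/s2b.png

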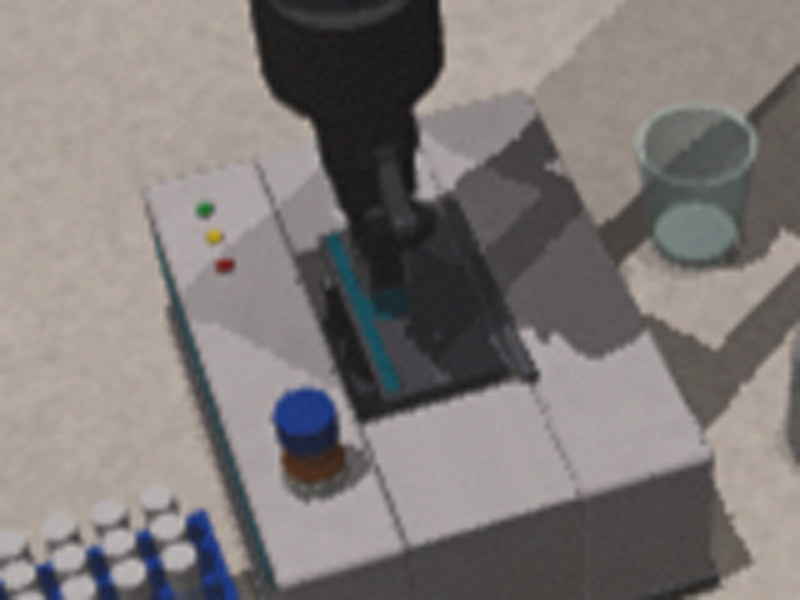

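The fingertip is at about crop (388,288), just above the teal dot at (390,303), and there is no force yet. I'll continue in small steps.

>>> {"method": "arm_command", "body": {
  "plan": [0,0,1,0,0,0,1,0,0,0,0,0]
}}

```text
time_s: 6.05
eef_pos: [0.577, -0.1034, 0.1007]
eef_rot: [-0.0, 0.471, 0.882, -0.0]
wrist_force: [0.0, -0.6, 0.1]
opening: -0.002
```

>>> {"method": "arm_command", "body": {
  "plan": [0,0,1,0,0,0,1,0,0,0,0,0]
}}

```text
time_s: 6.35
eef_pos: [0.577, -0.1034, 0.0987]
eef_rot: [-0.0, 0.471, 0.882, -0.0]
wrist_force: [-0.3, 0.2, 0.0]
opening: 0.003
```

>>> {"method": "arm_command", "body": {
  "plan": [0,0,1,0,0,0,1,0,0,0,0,0]
}}

```text
time_s: 6.65
eef_pos: [0.5771, -0.1035, 0.0967]
eef_rot: [-0.0, 0.471, 0.882, -0.0]
wrist_force: [-0.6, 0.9, -0.1]
opening: 0.004
```

Run:
```python
from h import *
out=[]
for n,(y,x) in (('scene',(120,165)),('top',(150,250))):
    c=ctrl.camera(n); im=c['color'][:,:,::-1].copy(); p=proj(c,ctrl.get_obs()['eef_pos']); print(n,p)
    g=cv2.convertScaleAbs(cv2.resize(im[y:y+100,x:x+80 if 0 else x+80],None,fx=5,fy=5,interpolation=cv2.INTER_CUBIC),alpha=2,beta=10)
    q=tuple(int(v) for v in ((p-[x,y])*5+2)); cv2.drawMarker(g,q,(0,0,255),cv2.MARKER_CROSS,14,1); out.append(g)
cv2.imwrite('pics/c3.png',np.hstack(out))
```

```text
scene [207.30574061 164.15739112]
top [309.48635572 216.70062912]
```

View pics/c3.png

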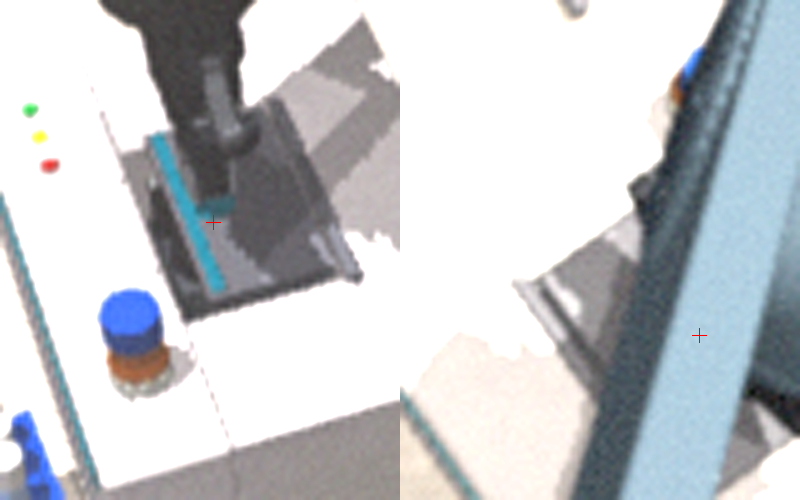

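The picture shows the tip about 5 px above where the reported TCP projects, so the real tip is roughly 13–16 mm higher than the TCP. It should therefore be just about at the flap. I'll continue by feel and take the contact height as my z reference.

>>> {"method": "arm_command", "body": {
  "plan": [0,0,1,0,0,0,1,0,0,0,0,0]
}}

```text
time_s: 7.05
eef_pos: [0.577, -0.1035, 0.0947]
eef_rot: [-0.0, 0.471, 0.882, -0.0]
wrist_force: [-0.7, 0.4, -0.0]
opening: 0.002
```

>>> {"method": "arm_command", "body": {
  "plan": [0,0,1,0,0,0,1,0,0,0,0,0]
}}

```text
time_s: 7.35
eef_pos: [0.5771, -0.1035, 0.0927]
eef_rot: [-0.0, 0.471, 0.882, -0.0]
wrist_force: [-0.7, -0.5, 0.8]
opening: 0.003
```

>>> {"method": "arm_command", "body": {
  "plan": [0,0,1,0,0,0,1,0,0,0,0,0]
}}

```text
time_s: 7.65
eef_pos: [0.577, -0.1035, 0.0907]
eef_rot: [-0.0, 0.471, 0.882, -0.0]
wrist_force: [-0.2, 0.6, -0.3]
opening: -0.002
```

>>> {"method": "arm_command", "body": {
  "plan": [0,0,1,0,0,0,1,0,0,0,0,0]
}}

```text
time_s: 7.95
eef_pos: [0.5773, -0.1035, 0.089]
eef_rot: [0.0, 0.471, 0.882, 0.0]
wrist_force: [0.2, -0.1, 2.0]
opening: 0.0
```

>>> {"method": "arm_command", "body": {
  "plan": [0,0,1,0,0,0,1,0,0,0,0,0]
}}

```text
time_s: 8.25
eef_pos: [0.5774, -0.1037, 0.0872]
eef_rot: [0.0, 0.471, 0.882, -0.0]
wrist_force: [-0.3, 0.6, 3.9]
opening: -0.002
```

Run:
```python
from h import *
st()
c=ctrl.camera('scene'); k=teal(c,(185,135,240,190)); 
for y in range(140,182): print(y,''.join('#' if v else '.' for v in k[y,190:225]))
```

```text
t 8.25 pos [ 0.5774 -0.1037  0.0872] F [-0.3  0.6  3.9] open -0.0 q [-0.38  0.34  1.67 -0.    1.12 -0.97]
tool x,y in console: [(1.0, 0.001), (0.001, -1.0)] rel hinge (cx,cy,z): -41.8 0.6 -18.8
140 ...................................
141 ...................................
142 ...................................
143 ...................................
144 ...................................
145 ...................................
146 ...................................
147 ...................................
148 .....###...........................
149 ......###..........................
150 ......###..........................
151 ......###..........................
152 .......###.........................
153 .......###.........................
154 ........###........................
155 ........###........................
156 ........###........................
157 .........###.......................
158 .........###.......................
159 ..........##.......................
160 ..........##.......................
161 ..........###......................
162 ...........##......................
163 ...........###.....................
164 ............####...................
165 ............###....................
166 .............###...................
167 .............###...................
168 .............###...................
169 ..............###..................
170 ..............###..................
171 ...............###.................
172 ...............###.................
173 ...............###.................
174 ................###................
175 ................###................
176 .................###...............
177 .................###...............
178 ..................##...............
179 ...................................
180 ...................................
181 ...................................
```

Contact came at a reported z of about 0.0905, so the tip reads 19 mm low. I'll press on to the stop, then retreat up and to the front (-x).

>>> {"method": "arm_command", "body": {
  "plan": [0,0,1,0,0,0,1,0,0,0,0,0]
}}

```text
time_s: 8.6
eef_pos: [0.5774, -0.1037, 0.085]
eef_rot: [0.0, 0.471, 0.882, -0.0]
wrist_force: [-0.1, -0.7, 4.2]
opening: 0.003
```

>>> {"method": "arm_command", "body": {
  "plan": [0,0,1,0,0,0,1,0,0,0,0,0]
}}

```text
time_s: 8.9
eef_pos: [0.5776, -0.1037, 0.0841]
eef_rot: [0.0, 0.47, 0.882, -0.0]
wrist_force: [-2.7, -0.5, 11.6]
opening: 0.002
```

The stop is felt at 11.6 N with eef z about 0.0845, so the tip is eef z + 20 mm. Now I'll retreat.

>>> {"method": "arm_command", "body": {
  "plan": [0,0,-10,0,-10,0,-30,0,-20,0,-40,0,-20,0,-40,0,0,0,-10,0,0,0,0,0,0,0,0,0,0,0,0,0,0,0,0,0,0,0,0,0,0,0,0,0]
}}

```text
time_s: 10.0
eef_pos: [0.6048, -0.1447, 0.2123]
eef_rot: [-0.0, 0.47, 0.882, -0.0]
wrist_force: [0.3, -0.4, 0.2]
opening: -0.0
```

Run:
```python
from h import *
st()
c=shot('scene','s4.png'); cv2.imwrite('pics/s4b.png',cv2.resize(c['color'][90:210,140:280,::-1],None,fx=5,fy=5,interpolation=cv2.INTER_CUBIC))
```

```text
t 10.0 pos [ 0.6048 -0.1447  0.2123] F [ 0.3 -0.4  0.2] open -0.0 q [-0.43  0.28  1.48  0.    1.38 -1.02]
tool x,y in console: [(1.0, 0.001), (0.001, -1.0)] rel hinge (cx,cy,z): -91.2 0.7 106.3
```

View pics/s4b.png

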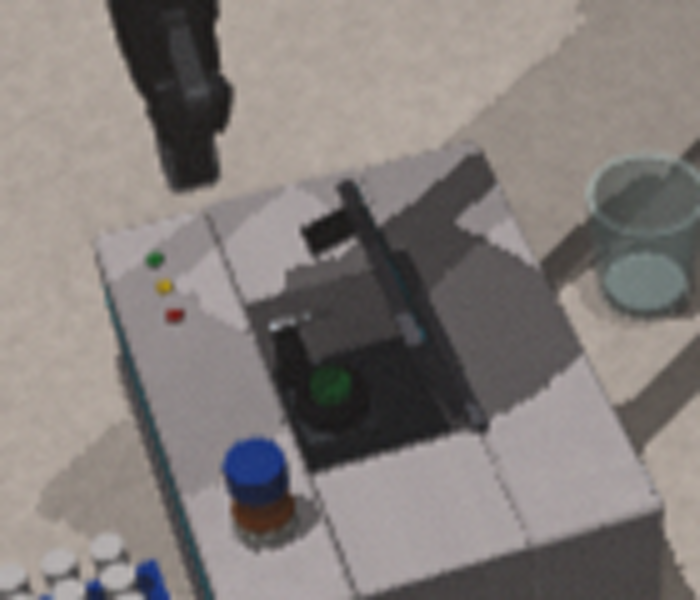

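The flap is open and the green button is visible at crop (332,383). A dark latch post with a metal strip stands at (290,325–385), on the front side of the recess. The vial is untouched.

Run:
```python
from h import *
c=ctrl.camera('scene'); t=ctrl.camera('top')
def rel(p): return ((p-H)@CX*1e3).round(1),((p-H)@CY*1e3).round(1)
def g(c,lo,hi,roi):
    h=cv2.cvtColor(c['color'],cv2.COLOR_RGB2HSV); m=cv2.inRange(h,lo,hi); x0,y0,x1,y1=roi
    k=np.zeros_like(m);k[y0:y1,x0:x1]=m[y0:y1,x0:x1]; ys,xs=np.nonzero(k); return (xs.mean(),ys.mean()) if len(xs) else None,len(xs)
for n,cam,roi in(('scene',c,(198,155,220,175)),('top',t,(290,190,345,240))):
    b,k=g(cam,(45,80,25),(80,255,255),roi); print(n,b,k, b and (ray(cam,b,.0955),rel(ray(cam,b,.0955))))
B=H-.047*CX; B[2]=.0955; print('pred',B, proj(c,B),proj(t,B))
for uv in [(195,155),(203,154),(197,158),(200,167),(203,168)]:
    print(uv,[rel(ray(c,uv,z)) for z in(.09,.1,.11)])
im=cv2.convertScaleAbs(cv2.resize(t['color'][175:260,275:360,::-1],None,fx=6,fy=6,interpolation=cv2.INTER_CUBIC),alpha=1.6); cv2.imwrite('pics/t5.png',im)
```

```text
scene (np.float64(205.57142857142858), np.float64(166.73469387755102)) 49 (array([ 0.58466594, -0.10546328,  0.0955    ]), (np.float64(-47.3), np.float64(-4.4)))
top (np.float64(310.9468085106383), np.float64(214.87234042553192)) 94 (array([ 0.58092433, -0.10687443,  0.0955    ]), (np.float64(-46.4), np.float64(-0.6)))
pred [ 0.5807815 -0.107655   0.0955   ] [205.16446241 165.37323495] [311.33278762 214.93385267]
(195, 155) [(np.float64(-59.2), np.float64(46.0)), (np.float64(-60.7), np.float64(36.3)), (np.float64(-62.3), np.float64(26.7))]
(203, 154) [(np.float64(-40.4), np.float64(42.3)), (np.float64(-42.2), np.float64(32.7)), (np.float64(-43.9), np.float64(23.1))]
(197, 158) [(np.float64(-57.4), np.float64(34.8)), (np.float64(-59.0), np.float64(25.3)), (np.float64(-60.5), np.float64(15.8))]
(200, 167) [(np.float64(-58.8), np.float64(4.4)), (np.float64(-60.4), np.float64(-4.7)), (np.float64(-61.9), np.float64(-13.8))]
(203, 168) [(np.float64(-53.1), np.float64(-1.1)), (np.float64(-54.8), np.float64(-10.2)), (np.float64(-56.4), np.float64(-19.2))]
```

View pics/t5.png

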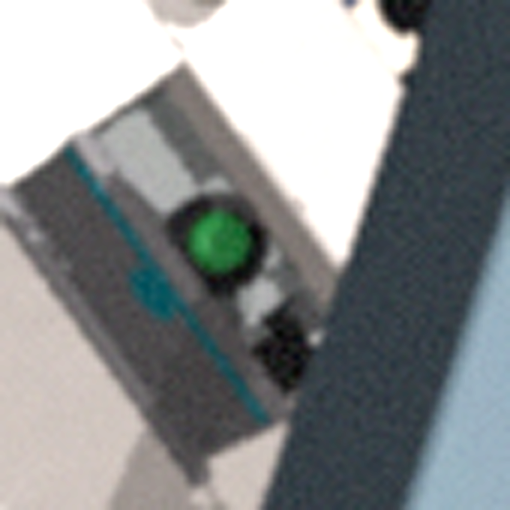

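The top view (button at crop (220,243)) shows that the "post" was only a shadow. The button is at (0.581,-0.107) as predicted. I'll press it 8 mm forward of centre so the gripper body clears the open flap.

>>> {"method": "arm_command", "body": {
  "plan": [12,0.7,0,0,12,0,0,0,12,0,0,0,0,0,15,0,0,0,25,0,0,0,25,0,0,0,25,0,0,0,15,0,0,0,10,0,0,0,8,0,0,0,5,0,0,0,0,0]
}}

```text
time_s: 11.35
eef_pos: [0.5856, -0.1148, 0.0848]
eef_rot: [-0.0, 0.471, 0.882, -0.0]
wrist_force: [-0.1, -0.5, -0.5]
opening: 0.0
```

>>> {"method": "arm_command", "body": {
  "plan": [0,0,3,0,0,0,3,0,0,0,2,0,0,0,0,0]
}}

```text
time_s: 11.75
eef_pos: [0.5854, -0.1147, 0.0767]
eef_rot: [-0.0, 0.471, 0.882, -0.0]
wrist_force: [0.1, 0.1, -0.1]
opening: -0.002
```

Run:
```python
from h import *
st()
```

```text
t 11.75 pos [ 0.5854 -0.1147  0.0767] F [ 0.1  0.1 -0.1] open -0.0 q [-0.39  0.38  1.65 -0.    1.11 -0.98]
tool x,y in console: [(1.0, 0.001), (0.001, -1.0)] rel hinge (cx,cy,z): -55.4 0.1 -29.3
```

>>> {"method": "arm_command", "body": {
  "plan": [0,0,1,0,0,0,1,0,0,0,1,0,0,0,0,0]
}}

```text
time_s: 12.15
eef_pos: [0.5856, -0.1148, 0.0739]
eef_rot: [0.0, 0.471, 0.882, 0.0]
wrist_force: [-0.0, 0.3, 1.9]
opening: -0.002
```

>>> {"method": "arm_command", "body": {
  "plan": [0,0,1,0,0,0,1,0,0,0,0,0]
}}

```text
time_s: 12.45
eef_pos: [0.5857, -0.1148, 0.072]
eef_rot: [0.0, 0.471, 0.882, 0.0]
wrist_force: [-1.2, -0.0, 2.7]
opening: 0.007
```

>>> {"method": "arm_command", "body": {
  "plan": [0,0,1,0,0,0,0.5,0,0,0,0,0]
}}

```text
time_s: 12.75
eef_pos: [0.5857, -0.1148, 0.0705]
eef_rot: [0.0, 0.471, 0.882, 0.0]
wrist_force: [-0.7, 0.2, 4.4]
opening: -0.005
```

Spring force is rising as expected, so I'll push on until it goes firm.

>>> {"method": "arm_command", "body": {
  "plan": [0,0,1,0,0,0,1,0,0,0,0,0,0,0,0,0]
}}

```text
time_s: 13.15
eef_pos: [0.5858, -0.1148, 0.0699]
eef_rot: [0.0, 0.47, 0.882, -0.0]
wrist_force: [-5.8, 0.9, 13.2]
opening: 0.003
```

Firm at 13 N after about 4 mm of travel, so the button is fully down. Next I'll rise straight up, cross over the flap and go down behind it.

>>> {"method": "arm_command", "body": {
  "plan": [0,0,-5,0,0,0,-15,0,0,0,-30,0,0,0,-30,0,0,0,-35,0,0,0,-35,0,20,0,0,0,22,0,0,0,22,0,0,0,21,0,0,0,0,0,0,0]
}}

```text
time_s: 14.25
eef_pos: [0.537, -0.0423, 0.2188]
eef_rot: [-0.0, 0.47, 0.883, 0.0]
wrist_force: [-0.2, 0.4, 0.1]
opening: 0.002
```

Run:
```python
from h import *
st()
c=shot('scene','s6.png'); t=shot('top','t6.png')
a=cv2.resize(c['color'][100:210,140:250,::-1],(400,400),interpolation=cv2.INTER_CUBIC);b=cv2.resize(t['color'][160:270,260:370,::-1],(400,400),interpolation=cv2.INTER_CUBIC)
cv2.imwrite('pics/c6.png',cv2.convertScaleAbs(np.hstack([a,b]),alpha=1.4))
```

```text
t 14.25 pos [ 0.537  -0.0423  0.2188] F [-0.2  0.4  0.1] open 0.0 q [-0.3   0.09  1.69  0.    1.36 -0.89]
tool x,y in console: [(1.0, 0.003), (0.003, -1.0)] rel hinge (cx,cy,z): 31.7 -0.0 112.8
```

View pics/c6.png

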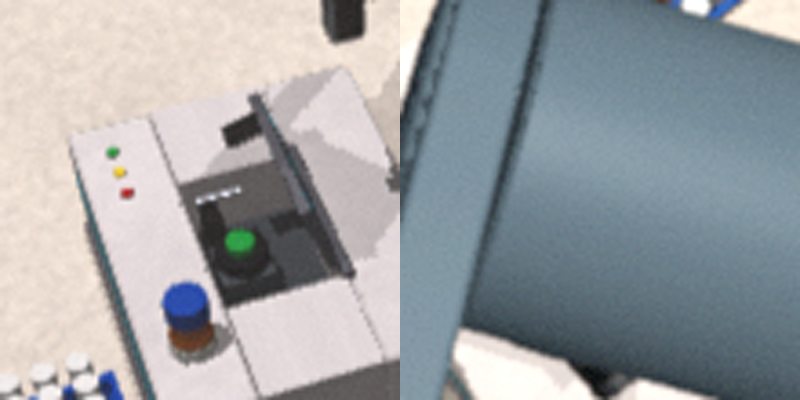

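The flap is still open at about (300,190), the button (240,240) is back out, the vial is in place and the finger is behind the flap. Now I'll go down behind it and move into contact.

>>> {"method": "arm_command", "body": {
  "plan": [0,0,25,0,0,0,25,0,0,0,20,0,0,0,12,0,0,0,6,0,-10,0,0,0,-10,0,0,0,-9,0,0,0,-6,0,1,0,-7,0,2.5,0,0,0,0,0]
}}

```text
time_s: 15.45
eef_pos: [0.5621, -0.08, 0.1268]
eef_rot: [0.0, 0.471, 0.882, -0.0]
wrist_force: [-0.5, 0.1, 0.2]
opening: 0.005
```

Run:
```python
from h import *
st()
```

```text
t 15.45 pos [ 0.5621 -0.08    0.1268] F [-0.5  0.1  0.2] open 0.01 q [-0.35  0.25  1.7  -0.    1.19 -0.94]
tool x,y in console: [(1.0, 0.0), (0.0, -1.0)] rel hinge (cx,cy,z): -13.6 0.1 20.8
```

>>> {"method": "arm_command", "body": {
  "plan": [-5,0,3,0,-5,0,4,0,-5,0,5,0,-5,0,6,0,-3,0,4,0,-3,0,5,0,0,0,0,0]
}}

```text
time_s: 16.15
eef_pos: [0.5756, -0.1002, 0.0988]
eef_rot: [-0.001, 0.471, 0.882, 0.0]
wrist_force: [-1.9, 2.9, 1.7]
opening: -0.001
```

Run:
```python
from h import *
st()
c=shot('scene','s7.png'); cv2.imwrite('pics/s7b.png',cv2.convertScaleAbs(cv2.resize(c['color'][100:210,140:260,::-1],None,fx=5,fy=5,interpolation=cv2.INTER_CUBIC),alpha=1.5))
```

```text
t 16.15 pos [ 0.5756 -0.1002  0.0988] F [-1.9  2.9  1.7] open -0.0 q [-0.38  0.32  1.67  0.    1.15 -0.97]
tool x,y in console: [(1.0, 0.001), (0.001, -1.0)] rel hinge (cx,cy,z): -37.9 0.1 -7.2
```

View pics/s7b.png

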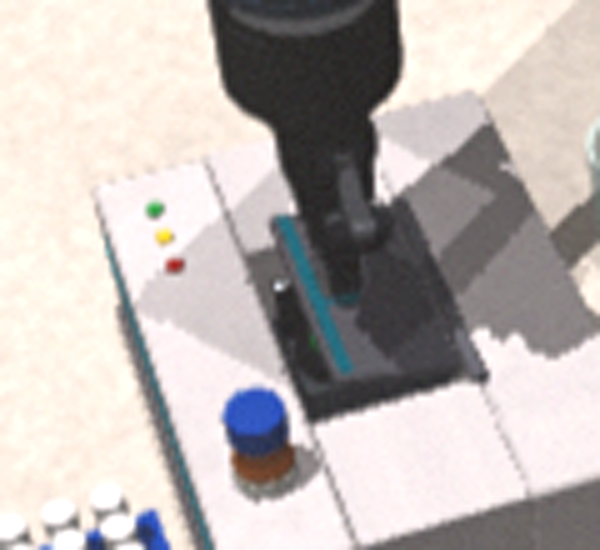

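The flap is nearly shut. The finger (340,290) is on it right beside the dot, with the stripe at (315,290). I'll press straight down, shifting slightly to the pad, until it goes firm at eef z about 0.084.

>>> {"method": "arm_command", "body": {
  "plan": [-2,0,3,0,-2,0,3,0,0,0,3,0,0,0,2,0,0,0,2,0,0,0,0,0]
}}

```text
time_s: 16.8
eef_pos: [0.5789, -0.1046, 0.0871]
eef_rot: [0.001, 0.471, 0.882, -0.0]
wrist_force: [0.7, -0.9, 3.3]
opening: -0.005
```

>>> {"method": "arm_command", "body": {
  "plan": [0,0,1,0,0,0,1,0,0,0,0,0,0,0,0,0]
}}

```text
time_s: 17.2
eef_pos: [0.5789, -0.1046, 0.0853]
eef_rot: [0.001, 0.471, 0.882, -0.0]
wrist_force: [2.6, -2.5, 4.2]
opening: 0.002
```

>>> {"method": "arm_command", "body": {
  "plan": [0,0,1,0,0,0,1,0,0,0,0,0,0,0,0,0]
}}

```text
time_s: 17.6
eef_pos: [0.5791, -0.1046, 0.084]
eef_rot: [0.001, 0.471, 0.882, -0.0]
wrist_force: [1.0, -2.7, 9.0]
opening: -0.003
```

>>> {"method": "arm_command", "body": {
  "plan": [0,0,1.5,0,0,0,0,0,0,0,0,0]
}}

```text
time_s: 17.9
eef_pos: [0.5792, -0.1046, 0.0838]
eef_rot: [0.001, 0.47, 0.882, -0.0]
wrist_force: [-3.5, -1.4, 17.4]
opening: -0.001
```

The stop is firm at 17 N. I'll release straight up, then clear away and wait 1.5 s.

>>> {"method": "arm_command", "body": {
  "plan": [0,0,-5,0,0,0,-10,0,0,0,-25,0,0,0,-35,0,0,0,-35,0,0,0,-20,0,0,0,0,0,0,0,0,0,0,0,0,0,0,0,0,0,0,0,0,0,0,0,0,0,0,0,0,0,0,0,0,0,0,0,0,0,0,0,0,0,0,0,0,0,0,0,0,0]
}}

```text
time_s: 19.7
eef_pos: [0.5783, -0.1039, 0.2114]
eef_rot: [0.0, 0.471, 0.882, 0.0]
wrist_force: [0.0, 0.9, 0.3]
opening: 0.003
```

Run:
```python
from h import *
st()
c=shot('scene','s8.png'); cv2.imwrite('pics/s8b.png',cv2.convertScaleAbs(cv2.resize(c['color'][100:250,100:300,::-1],None,fx=4,fy=4,interpolation=cv2.INTER_CUBIC),alpha=1.4))
k=teal(c,(185,135,240,190)); ys,xs=np.nonzero(k); print(len(xs),xs.min(),xs.max(),ys.min(),ys.max(),'shut before: x 195-211 y 147-177')
```

```text
t 19.7 pos [ 0.5783 -0.1039  0.2114] F [0.  0.9 0.3] open 0.0 q [-0.38  0.21  1.57  0.    1.36 -0.97]
tool x,y in console: [(1.0, 0.001), (0.001, -1.0)] rel hinge (cx,cy,z): -42.5 -0.0 105.4
133 195 211 147 177 shut before: x 195-211 y 147-177
```

View pics/s8b.png

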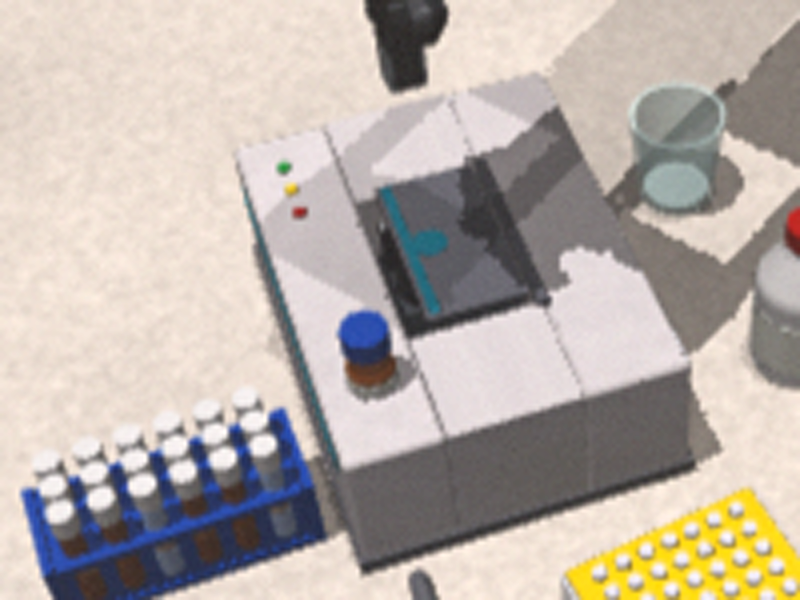

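The flap is latched level, with its teal pixels exactly where they were at the start (x 195–211, y 147–177). The hand is clear, and the vial (365,350) and rack are undisturbed. Handing in.

```bash
python3 -c "
from bench import ctrl
print(ctrl.hand_in())"
```

```text
the job is handed in; nothing more can be done
None
```

The analyser restart is done and handed in at about 19.7 s of the 42 s allowed, using shut-fingertip pushes only.

- **Pop open:** I pressed the flap at the teal dot to its stop (11.6 N). It swung open, and the camera confirmed it.
- **Green button:** I pressed it about 4 mm until it went firm (13 N). This is judged by travel and force, as there is no direct reading of the button. I pressed 8 mm in front of its centre so the gripper body would clear the open flap, and the button came back out afterwards.
- **Shut again:** I pushed the flap over from behind and pressed it to its stop (17 N).

**Last checks:** about 1.2 s after release the flap's teal marks were at the same pixel limits as at the start, so it is shut and level. The vial, rack and other items in view looked unmoved. The hand was about 12 cm above the flap, touching nothing, with the wrist force within its usual noise.

**One disagreement:** flap contact showed the real fingertip about 20 mm higher than the reported TCP, so I set heights from that contact rather than from the reported z.

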